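Lay out the draw-stage samples beside the press

TASK

The three steel drawn cups stand nested one inside another. Take them apart and stand them open end up, each centred on a pad of the green board, in size order: the widest cup on the pad next to the steel angle plate, the middle one on the middle pad, and the narrowest on the pad at the other end. Stand the steel punch upright on its wide foot on the board, directly behind the narrowest cup (on the side away from the robot, square to the row of pads), leaving a gap of about 25 mm, and leave the white jar where it is.

Things in the scene. Friction and masses are not known exactly. Their poses are not given: they have to be found in the camera images.
- cup_large: Plain steel drawn cup, the widest and shortest: 64 mm outer diameter, 40 mm tall, wall 2.5 mm, closed bottom 4 mm thick, open top, about 130 g. Origin: centre of its underside; z points up through the open mouth. Stands on the bench at the start, with the other two cups in it. Its lower 6 mm narrows by 3 mm in radius.
- cup_medium: Plain steel drawn cup, the middle one: 48 mm outer diameter, 62 mm tall, wall 2.5 mm, closed bottom 4 mm thick, open top, about 120 g. Origin: centre of its underside; z points up through the open mouth. At the start stands loosely inside the widest cup, on its inner floor (origin 4 mm above the widest cup's), so its rim stands 26 mm above the widest cup's rim. Its lower 6 mm narrows by 3 mm in radius.
- cup_small: Plain steel drawn cup, the narrowest and tallest: 34 mm outer diameter, 94 mm tall, wall 2.5 mm, closed bottom 4 mm thick, open top, about 110 g. Origin: centre of its underside; z points up through the open mouth. At the start stands loosely inside the middle cup, on its inner floor (origin 4 mm above the middle cup's), so its rim stands 36 mm above the middle cup's rim. Its lower 6 mm narrows by 3 mm in radius.
- punch: Dark steel press punch standing on the bench on its wide foot: foot 44 mm diameter and 18 mm high, tapering till 24 mm up into a straight round stem of 26 mm diameter; 95 mm tall in all, about 400 g. Origin: centre of the foot's underside; z up along the stem.
- pad_left: Round black rubber pad fixed on the green board, 72 mm across and 3 mm thick: the end pad on the robot's left (+y) of the row of three. Origin: centre of its underside, which lies on the board's top; its top is 9 mm above the bench. Axes as the board's: x points squarely away from the row to the board's rear (far from the robot), y along the row to the robot's left, z up.
- pad_mid: Round black rubber pad fixed on the green board, 72 mm across and 3 mm thick: the middle pad of the row of three. Origin: centre of its underside, which lies on the board's top; its top is 9 mm above the bench. Axes as the board's: x points squarely away from the row to the board's rear (far from the robot), y along the row to the robot's left, z up.
- pad_right: Round black rubber pad fixed on the green board, 72 mm across and 3 mm thick: the end pad on the robot's right (-y) of the row of three. Origin: centre of its underside, which lies on the board's top; its top is 9 mm above the bench. Axes as the board's: x points squarely away from the row to the board's rear (far from the robot), y along the row to the robot's left, z up.
- board: Flat green board fixed on the bench, 175 mm deep, 320 mm along the row, 6 mm thick. Origin: on its underside, below the middle pad's centre; x points to its rear edge (away from the robot), y along the row to the robot's left, z up. From the origin it reaches 125 mm to the rear, 50 mm to the front and 160 mm to either side; the end pads lie 105 mm either side. It may be turned by up to 0.2 rad.
- angle_plate: Dark steel L-shaped angle plate fixed on the bench just beyond one end of the row of pads, left or right: foot 60 x 50 mm, 60 mm high. Origin: centre of its underside, about 105 mm from the centre of the end pad next to it. It marks the end where the widest cup belongs.
- jar: Bystander: closed white jar with a black cap, loose, 52 mm diameter, 60 mm tall, standing beyond the other end of the row. Origin: centre of its underside. It is not to be moved.
Not all that is in view belongs to the job. What is shaped like the angle_plate but purple or red is not meant.

How it is judged (in metres and radians):
At the end, for the whole second after the job is handed in: Cups upright, at rest, open end up, within 12 mm of pad centres: widest by the angle plate, middle one in the middle, narrowest at the other end. Punch upright at rest on the board, 43 to 97 mm behind the narrowest cup's pad centre, within 20 mm sideways. Jar within 20 mm of its start (((horizontal distance between angle_plate and pad_left below 0.16 m and horizontal distance between cup_large and pad_left below 0.012 m and horizontal distance between cup_small and pad_right below 0.012 m and x of punch in the frame of pad_right between 0.043 and 0.097 m and y of punch in the frame of pad_right between -0.02 and 0.02 m) or (horizontal distance between angle_plate and pad_right below 0.16 m and horizontal distance between cup_large and pad_right below 0.012 m and horizontal distance between cup_small and pad_left below 0.012 m and x of punch in the frame of pad_left between 0.043 and 0.097 m and y of punch in the frame of pad_left between -0.02 and 0.02 m)) and horizontal distance between cup_medium and pad_mid below 0.012 m and angle between each of cup_large, cup_medium, cup_small, punch's own z axis and vertical below 0.08 rad and z of cup_large in the frame of pad_mid between 0 and 0.006 m and z of cup_medium in the frame of pad_mid between 0 and 0.006 m and z of cup_small in the frame of pad_mid between 0 and 0.006 m and z of punch in the frame of board between 0.003 and 0.009 m and linear speed of each of cup_large, cup_medium, cup_small, punch below 0.02 m/s and angular speed of each of cup_large, cup_medium, cup_small, punch below 0.2 rad/s and distance of jar from where it was at the start of the episode below 0.02 m); the robot touches nothing.
It fails at once if the jar is knocked over (angle between jar's own z axis and vertical above 0.5 rad).
It also fails if it takes over 112 s, if anything falls off the work surface, if the arm or the gripper's body presses on something with over 40 N, if the wrist force passes 120 N, or if a joint passes its speed limit or range.

ROBOT

A 6-joint arm with a two-finger parallel gripper is mounted at the origin on the work surface. World frame = base frame: x ahead of the robot, y to its left, z up, the work surface at z = 0. Lengths are in m, angles in degrees, forces in N, time in s.
With the tool pointing down it reaches from about 0.4 to 0.825 m from the base axis. Payload 7 kg.
Tool frame: the origin (TCP) lies between the finger pads; the fingertips stand 14 mm ahead of it and the grasp point (between the pads) lies 5 mm behind it; z points along the fingers, y is the line along which they close (so a half turn about z gives the same grasp; the last joint's range is limited). The gripper opens to 88 mm and grips with 3 to 60 N. Pads are 19 mm wide; open, the fingers measure 130 mm over their backs; the gripper's body (78 mm by 193 mm) begins 47 mm behind the grasp point.
Start: joints at [90.82, 20.546, 0.682, 0, -70.136, -16.507], TCP at [0.183, 0.65, 0.241] pointing down, gripper open.
Joint ranges: [-176.03, 176.03], [-82.01, 121.73], [-58.28, 71.71], [-173.87, 95.51], [-174.79, -0.11], [-173.66, 173.66]. Speed limits (degrees/s): [136.94, 136.94, 172.46, 180, 180, 180].

INTERFACE

Orientations are given as [roll, pitch, yaw] about the fixed x, y, z axes, in that order (R = Rz(yaw) Ry(pitch) Rx(roll)).
In Python, from plant import status, cams, job gives the robot as it stands. The module is installed in compiled form; this text tells all that it offers.
- The arm moves only by the tool step_arm, never from a script. Its arguments are lists of equal length, an entry for each row: "xyz": the shift along the tool's x, y, z each as a share of 20 cm, from -1 to 1, a list of three; "yaw": the turn about the tool's z as a share of 360 degrees, from -1 to 1; "claw": the closure, from -1 (fully open) to 1 (shut). A call has 1 to 20 rows; each row is the pose to reach, as a shift and turn from the pose commanded when the call began, along the tool's axes at that moment, turning the shorter way round; what a row does not reach only later rows make up. A row lasts 1/12 s, in which the tool goes at most 41.7 mm and 7.16 degrees, less where a joint would pass 70% of its speed; a pose out of reach is approached as far as the arm can. A call with a number of a shift or a turn outside -1 to 1 is refused whole. A call with a gripper value outside its range is refused whole. The fingers move at their own pace and stop on an object; "grip_force" is the grip in N (left out, the last holds). Time passes only in rows, so rows that repeat a pose let the fingers close. It gives the time, the measured TCP pose, the force, the opening and the grip force at its end, in the units of the state.
- status.get_state(): the state, without advancing time (a new reading comes with each control period).
- cams.capture(name): name is "scene" or "side" or "wrist"; returns (picture, depth): 480x640x3 uint8, blue, green, red; 480x640 float32, m along the optical axis (not along the pixel's ray), 0 where there is no reading.
- cams.calibration(name): a dict with "mtx" (3x3 intrinsics, pixels), "D" ([k1, k2, p1, p2, k3] as OpenCV has them; the pictures are not rectified), "camera_from_world" (4x4, takes a point from world to camera coordinates); the wrist camera has in their place "T_tool_cam" (4x4, takes a point from camera to tool coordinates, whose origin is the TCP and whose axes are the flange's). Camera axes: x right, y down, z forward; pixel columns grow to the right and rows downward; lengths in m; the calibration is good to about 2 mm. A picture is of the moment at which its call begins: read the wrist's pose just before it. calibration takes no time and is no camera call.
- job.close_job(): hands the job in; it is judged then, once.
The state is a dict: "time_s": time; "joints": joint angles; "qd": joint speeds; "joint_torque": joint torques, N m; "tcp_pos": TCP position; "eef_rot": TCP orientation; "contact_force": force on the tool from outside, world axes, zero at the start; "moment": the same for the moment, N m; "gripper_width": finger opening in m; "gripper_force": force on a finger pad.
Only numpy, scipy, OpenCV 4.12 (cv2) and the standard library are available. Lean on these libraries where they do the work, as an engineer would, in place of code of your own. Each camera call takes 0.05 s, during which the arm holds its last target. There are 200 camera calls.

## Working session

There is one attempt and no reset: what is moved stays moved. The work goes in short steps, Python scripts to look and compute and a tool call to move; the robot and the scene stay as the last step left them, time stands still between calls to the robot, and variables do not carry over. Pictures are saved under pics/ and viewed, at most 14 in all, crops included, and the job is handed in when it is done.

Besides the shell and the picture viewer there is one more tool, called after "Call:" in YAML: its name, and indented under it one key for each argument. step_arm: Moves the arm, as the interface text tells. Shift numbers are shares of 20 cm and turn numbers shares of 360 degrees, none past 1 either way. Its arguments: {"type":"object","properties":{"xyz":{"type":"array"},"yaw":{"type":"array"},"claw":{"type":"array"},"grip_force":{"type":"number"}},"required":["xyz","yaw","claw"]}

```bash
mkdir -p pics; python3 - <<'E'
from plant import status,cams
import cv2,numpy as np
print(status.get_state())
for n in ("scene","side"):
    p,d=cams.capture(n); cv2.imwrite(f"pics/{n}0.png",p); np.save(f"{n}0.npy",d)
    c=cams.calibration(n); print(n,c)
print(cams.calibration("wrist"))
E
```

```text
{'time_s': 0.0, 'joints': array([ 9.08202205e+01,  2.05907057e+01,  6.33377300e-01, -2.16970879e-02,
       -7.01358165e+01, -1.65043784e+01]), 'qd': array([ 0.03884679,  0.02932542,  0.01414857, -0.01070958, -0.06849818,
       -0.09139633]), 'joint_torque': array([-6.90718957e-05, -5.82713342e+01,  2.93061268e+01,  6.99731871e+00,
        6.87642954e-03, -1.63073105e-04]), 'tcp_pos': array([0.18239286, 0.64939696, 0.23962293]), 'eef_rot': array([ 1.79904898e+02, -6.90791110e-03, -1.56915412e+01]), 'contact_force': array([ 0.48484366, -0.72249002,  0.16367541]), 'moment': array([-0.011034  ,  0.00186221,  0.02328179]), 'gripper_force': 0.0, 'gripper_width': 0.08755167520014195}
scene {'mtx': array([[444.36996659,   0.        , 320.40530866],
       [  0.        , 444.36996659, 234.03601704],
       [  0.        ,   0.        ,   1.        ]]), 'D': array([-0.02188808,  0.        ,  0.        ,  0.        ,  0.        ]), 'camera_from_world': array([[-0.00740288,  0.99986622, -0.01458554, -0.02059348],
       [ 0.64409136, -0.00638952, -0.76492189, -0.31728946],
       [-0.76491276, 
[... 514 characters left out ...]
 0.74549833, -0.66305822,  0.69586834],
       [ 0.        ,  0.        ,  0.        ,  1.        ]])}
{'mtx': array([[426.0431816 ,   0.        , 323.08453314],
       [  0.        , 426.0431816 , 243.89747235],
       [  0.        ,   0.        ,   1.        ]]), 'D': array([-0.10177973,  0.        ,  0.        ,  0.        ,  0.        ]), 'T_tool_cam': array([[ 1.44744468e-03, -9.64529350e-01, -2.63971660e-01,
         7.20713779e-02],
       [ 9.99998952e-01,  1.39523669e-03,  3.85255104e-04,
         1.76640383e-04],
       [-3.28690978e-06, -2.63971941e-01,  9.64530359e-01,
        -1.45139476e-01],
       [ 0.00000000e+00,  0.00000000e+00,  0.00000000e+00,
         1.00000000e+00]])}
```

View pics/scene0.png

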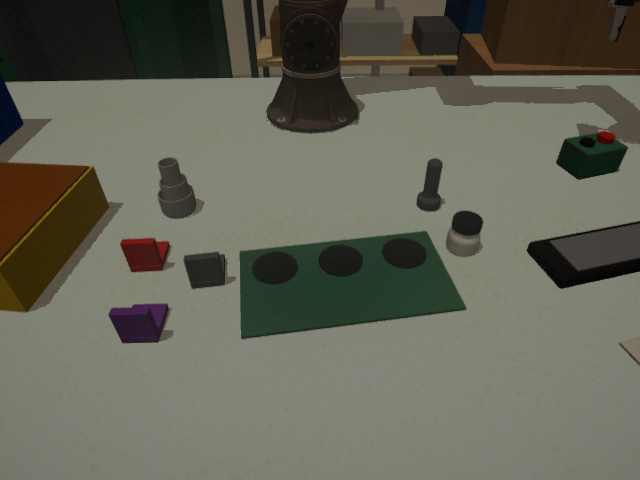

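View pics/side0.png

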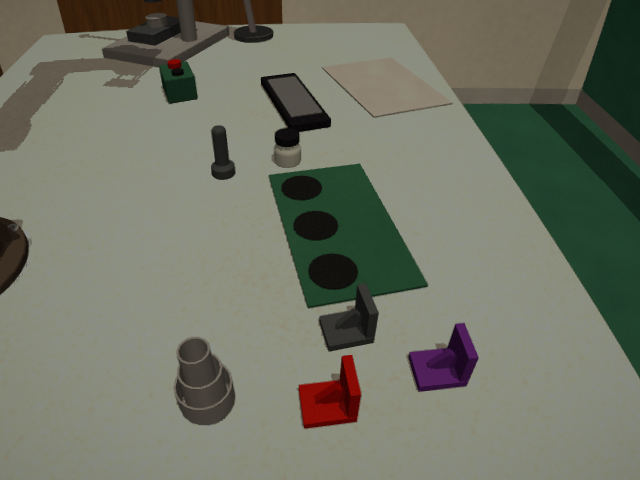

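Scene view (robot at the top, image left = −y): the cup nest is at (177,190), the punch at (430,185), the jar at (465,235). The pads are at (275,268), (341,261) and (405,253). Candidates for the angle plate are dark grey (206,268), red (145,254) and purple (140,322). The dark grey one fits, because the red and purple ones are excluded by the task and it stands next to the end pad. That makes pad_right (−y) the pad for the widest cup.

```bash
cat > h.py <<'E'
import numpy as np,cv2
from plant import status,cams
from scipy.optimize import least_squares
from scipy.spatial.transform import Rotation as R
def pose(n,st=None):
    c=cams.calibration(n)
    if n!="wrist": return c["mtx"],c["D"],np.linalg.inv(c["camera_from_world"])
    T=np.eye(4);T[:3,:3]=R.from_euler('xyz',st["eef_rot"],degrees=True).as_matrix();T[:3,3]=st["tcp_pos"]
    return c["mtx"],c["D"],T@c["T_tool_cam"]
def rays(uv,K,D,T):
    x=cv2.undistortPoints(np.float64(uv).reshape(-1,1,2),K,np.float64(D)).reshape(-1,2)
    return np.c_[x,np.ones(len(x))]
def toz(uv,z,cal):
    K,D,T=cal; d=rays(uv,K,D,T)@T[:3,:3].T; o=T[:3,3]
    return o+d*((z-o[2])/d[:,2])[:,None]
def cloud(dep,cal):
    K,D,T=cal; v,u=np.indices(dep.shape); uv=np.c_[u.ravel(),v.ravel()]
    P=rays(uv,K,D,T)*dep.ravel()[:,None]
    return (P@T[:3,:3].T+T[:3,3]).reshape(*dep.shape,3)
def circ(P,r):
    f=lambda c:np.hypot(P[:,0]-c[0],P[:,1]-c[1])-r
    s=least_squares(f,P[:,:2].mean(0),loss='soft_l1',f_scale=.001); return s.x,np.sqrt(np.mean(s.fun**2))
E
python3 - <<'E'
from h import *
box={"scene":dict(nest=(150,150,205,222),punch=(410,152,450,215),jar=(440,208,488,260),plate=(182,245,230,292)),
 "side":dict(nest=(165,330,245,430),punch=(205,120,240,182),jar=(268,125,306,170),plate=(315,283,380,352))}
for n in box:
    im=cv2.imread(f"pics/{n}0.png");d=np.load(f"{n}0.npy");cal=pose(n);C=cloud(d,cal)
    g=cv2.inRange(im,(20,40,10),(110,110,45)); hsv=cv2.cvtColor(im,cv2.COLOR_BGR2HSV)
    g=cv2.inRange(hsv,(55,100,40),(90,255,140))
    cs,_=cv2.findContours(g,cv2.RETR_CCOMP,cv2.CHAIN_APPROX_NONE)
    if n=="scene": board=(230,225,470,335)
    else: board=(260,160,430,305)
    m=np.zeros_like(g);x0,y0,x1,y1=board;m[y0:y1,x0:x1]=g[y0:y1,x0:x1]
    cs,h=cv2.findContours(m,cv2.RETR_CCOMP,cv2.CHAIN_APPROX_NONE)
    for c,hh in zip(cs,h[0]):
        a=cv2.contourArea(c)
        if a<500: continue
        if hh[3]>=0:
            P=toz(c.reshape(-1,2),.009,cal);r=least_squares(lambda q:np.hypot(P[:,0]-q[0],P[:,1]-q[1])-q[2],[*P[:,:2].mean(0),.036]).x
            print(n,"pad",c.reshape(-1,2).mean(0).round(),r.round(4))
        else: print(n,"board",toz(cv2.boxPoints(cv2.minAreaRect(toz(c.reshape(-1,2),.006,cal)[:,:2].astype(np.float32)*1000)),.0,cal)[:0], (cv2.minAreaRect(toz(c.reshape(-1,2),.006,cal)[:,:2].astype(np.float32)*1000)))
    for k,(x0,y0,x1,y1) in box[n].items():
        P=C[y0:y1,x0:x1].reshape(-1,3);P=P[(d[y0:y1,x0:x1].ravel()>0)&(P[:,2]>.012)&(P[:,2]<.2)]
        print(n,k,len(P),P.min(0).round(3),P.max(0).round(3))
        if k=="nest":
            for r,a,b in((.032,.012,.036),(.024,.046,.062),(.017,.072,.098)):
                Q=P[(P[:,2]>a)&(P[:,2]<b)];print(r,len(Q),circ(Q,r))
        if k=="punch": Q=P[(P[:,2]>.03)&(P[:,2]<.09)];print(circ(Q,.013))
        if k=="jar": Q=P[(P[:,2]>.01)&(P[:,2]<.04)];print(circ(Q,.026))
E
```

```text
scene board [] ((623.2431030273438, 78.74381256103516), (119.23722839355469, 239.30796813964844), 8.543973922729492)
scene nest 1583 [ 0.393 -0.274  0.012] [ 0.452 -0.208  0.104]
0.032 435 (array([ 0.41780879, -0.24136539]), np.float64(0.0018357921098327526))
0.024 237 (array([ 0.41801311, -0.24053024]), np.float64(0.0017243066988662968))
0.017 342 (array([ 0.4175268 , -0.24124908]), np.float64(0.0015231927376863283))
scene punch 776 [0.398 0.203 0.013] [0.434 0.246 0.096]
(array([0.40932199, 0.2252224 ]), np.float64(0.000976752368238655))
scene jar 1135 [0.506 0.233 0.012] [0.557 0.283 0.061]
(array([0.52742037, 0.25945732]), np.float64(0.0019616387894360963))
scene plate 1038 [ 0.558 -0.173  0.012] [ 0.622 -0.122  0.063]
side board [] ((601.9473266601562, 59.65869140625), (173.2277069091797, 320.80712890625), 8.844630241394043)
side pad [333. 271.] [ 0.581  -0.0486  0.0366]
side pad [315. 225.] [0.5649 0.0546 0.037 ]
side pad [301. 188.] [0.5488 0.1579 0.0374]
side nest 3800 [ 0.385 -0.273  0.012] [ 0.449 -0.215  0.103]
0.032 996 (array([ 0.41652089, -0.23972669]), np.float64(0.004423578379056213))
0.024 521 (array([ 0.41670337, -0.23883974]), np.float64(0.0028983313502266013))
0.017 871 (array([ 0.41671164, -0.24119024]), np.float64(0.001420095272670647))
side punch 797 [0.387 0.201 0.012] [0.43  0.242 0.096]
(array([0.40821979, 0.22549517]), np.float64(0.001171282952335578))
side jar 885 [0.502 0.229 0.012] [0.57  0.377 0.062]
(array([0.52750066, 0.2611897 ]), np.float64(0.025685604208432175))
side plate 1432 [ 0.554 -0.179  0.012] [ 0.62  -0.123  0.061]
```

```bash
python3 - <<'E'
import cv2
im=cv2.imread("pics/side0.png")[270:440,160:490];cv2.imwrite("pics/crop1.png",cv2.resize(im,None,fx=2.3,fy=2.3,interpolation=2))
E
```

```text
(no output)
```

View pics/crop1.png

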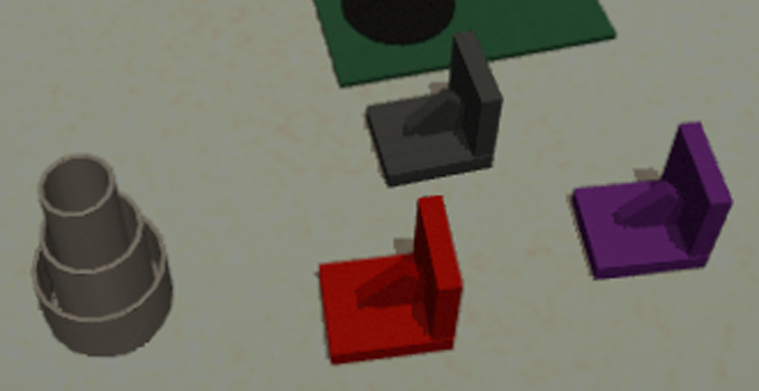

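The crop shows the dark grey plate clearly (right of centre) beside the end pad, with red and purple as decoys. The nest is at the left with all three rims visible. The pads measure 37 mm in radius and 209 mm apart end to end, and the board yaw is 8.86°, all matching the given sizes. The punch is nearest on the way, so I'll start with it.

Call:
step_arm:
  xyz:
    - [0.83,0.87,0.15]
    - [0.83,0.87,0.15]
    - [0.83,0.87,0.15]
    - [0.83,0.87,0.15]
    - [0.83,0.87,0.15]
    - [0.83,0.87,0.15]
    - [0.83,0.87,0.15]
    - [0.83,0.87,0.15]
    - [0.83,0.87,0.15]
    - [0.83,0.87,0.15]
  yaw: [0,0,0,0,0,0,0,0,0,0]
  claw: [-1,-1,-1,-1,-1,-1,-1,-1,-1,-1]

```text
time_s: 0.93
tcp_pos: [0.2951, 0.4382, 0.2106]
eef_rot: [-180.0, -0.0, -15.7]
contact_force: [-1.2, -0.5, 0.0]
gripper_width: 0.0876
gripper_force: 0.0
```

Call:
step_arm:
  xyz:
    - [0.83,0.87,0.15]
    - [0.83,0.87,0.15]
    - [0.83,0.87,0.15]
    - [0.83,0.87,0.15]
    - [0.83,0.87,0.15]
    - [0.83,0.87,0.15]
    - [0.83,0.87,0.15]
    - [0.83,0.87,0.15]
    - [0.83,0.87,0.15]
    - [0.83,0.87,0.15]
    - [0.83,0.87,0.15]
    - [0.83,0.87,0.15]
  yaw: [-0.068,-0.068,-0.068,-0.068,-0.068,-0.068,-0.068,-0.068,-0.068,-0.068,-0.068,-0.068]
  claw: [-1,-1,-1,-1,-1,-1,-1,-1,-1,-1,-1,-1]

```text
time_s: 1.93
tcp_pos: [0.4077, 0.2262, 0.1806]
eef_rot: [-180.0, -0.0, 8.9]
contact_force: [1.1, -0.0, -0.8]
gripper_width: 0.088
gripper_force: 0.0
```

```bash
cat >> h.py <<'E'
def go(tx,ty,tz,st=None):
    "shares of 20 cm in tool axes to a world target from the measured pose"
    st=st or status.get_state()
    M=R.from_euler('xyz',st["eef_rot"],degrees=True).as_matrix()
    return ((np.array([tx,ty,tz])-st["tcp_pos"])@M/.2).round(3)
def wcap(name):
    st=status.get_state();p,d=cams.capture("wrist")
    cv2.imwrite(f"pics/{name}.png",p);return p,d,pose("wrist",st),st
E
python3 - <<'E'
from h import *
p,d,cal,st=wcap("w1");print(st["tcp_pos"],st["eef_rot"],st["joints"],st["time_s"],go(.409,.2252,.07,st))
P=cloud(d,cal).reshape(-1,3);P=P[(d.ravel()>0)]
Q=P[(P[:,2]>.03)&(P[:,2]<.11)&(np.hypot(P[:,0]-.409,P[:,1]-.2252)<.04)];print(len(Q))
if len(Q): T=Q[Q[:,2]>Q[:,2].max()-.005];print(Q.max(0),Q.min(0),T.mean(0),(T.max(0)+T.min(0))/2)
E
```

```text
[0.40772042 0.22617713 0.18059572] [-1.79995194e+02 -3.09988026e-03  8.90348185e+00] [ 5.33081980e+01  3.57448980e+00 -2.97346352e+01 -1.51303647e-03
 -5.66852976e+01  4.55961149e+01] 1.9333 [0.006 0.006 0.553]
2219
[0.42287844 0.23767572 0.09801749] [0.39666905 0.21218235 0.03009192] [0.41040475 0.22494786 0.09542727] [0.40976063 0.22489558 0.09551754]
```

Call:
step_arm:
  xyz:
    - [0.01,0.006,0.2]
    - [0.01,0.006,0.35]
    - [0.01,0.006,0.48]
    - [0.01,0.006,0.55]
    - [0.01,0.006,0.55]
    - [0.01,0.006,0.55]
    - [0.01,0.006,0.55]
    - [0.01,0.006,0.55]
    - [0.01,0.006,0.55]
    - [0.01,0.006,0.55]
    - [0.01,0.006,0.55]
    - [0.01,0.006,0.55]
    - [0.01,0.006,0.55]
    - [0.01,0.006,0.55]
    - [0.01,0.006,0.55]
    - [0.01,0.006,0.55]
  yaw: [0,0,0,0,0,0,0,0,0,0,0,0,0,0,0,0]
  claw: [-1,-1,-1,-1,-1,-1,1,1,1,1,1,1,1,1,1,1]
  grip_force: 35

```text
time_s: 3.32
tcp_pos: [0.4103, 0.2243, 0.0706]
eef_rot: [-180.0, -0.0, 8.8]
contact_force: [-0.5, 1.3, 0.9]
gripper_width: 0.0264
gripper_force: 1.0
```

```bash
python3 - <<'E'
from h import *
st=status.get_state();print(st["tcp_pos"],go(.613,.168,.0775),st["gripper_width"])
E
```

```text
[0.41031577 0.22431032 0.07060863] [ 0.958  0.433 -0.034] 0.02644824788504679
```

Call:
step_arm:
  xyz:
    - [0,0,0]
    - [0,0,0]
    - [0,0,0]
    - [0,0,-0.05]
    - [0,0,-0.15]
    - [0,0,-0.3]
    - [0,0,-0.45]
    - [0,0,-0.5]
    - [0,0,-0.5]
  yaw: [0,0,0,0,0,0,0,0,0]
  claw: [1,1,1,1,1,1,1,1,1]

```text
time_s: 4.07
tcp_pos: [0.411, 0.225, 0.173]
eef_rot: [-179.8, -0.2, 8.8]
contact_force: [-0.1, 0.7, -4.3]
gripper_width: 0.0254
gripper_force: 34.9
```

Call:
step_arm:
  xyz:
    - [0.15,0.07,0]
    - [0.3,0.14,0]
    - [0.45,0.2,0]
    - [0.6,0.27,0]
    - [0.75,0.34,0]
    - [0.88,0.4,0]
    - [0.955,0.43,0]
    - [0.955,0.43,0]
    - [0.955,0.43,0]
    - [0.955,0.43,0]
  yaw: [0,0,0,0,0,0,0,0,0,0]
  claw: [1,1,1,1,1,1,1,1,1,1]

```text
time_s: 4.9
tcp_pos: [0.6107, 0.1678, 0.1684]
eef_rot: [180.0, 0.2, 8.8]
contact_force: [-0.3, -0.1, -4.8]
gripper_width: 0.0252
gripper_force: 35.0
```

```bash
python3 - <<'E'
from h import *
p,d,cal,st=wcap("w2");print(st["tcp_pos"],st["gripper_width"],st["gripper_force"],go(.613,.168,.0775,st))
g=cv2.inRange(cv2.cvtColor(p,cv2.COLOR_BGR2HSV),(55,100,30),(90,255,160))
cs,h=cv2.findContours(g,cv2.RETR_CCOMP,cv2.CHAIN_APPROX_NONE)
for c,hh in zip(cs,h[0]):
    if hh[3]>=0 and cv2.contourArea(c)>500:
        P=toz(c.reshape(-1,2),.009,cal);r=least_squares(lambda q:np.hypot(P[:,0]-q[0],P[:,1]-q[1])-q[2],[*P[:,:2].mean(0),.036]).x;print(r)
E
```

```text
[0.61072287 0.16782487 0.16842336] 0.025153347456354256 34.960542283952236 [0.013 0.    0.455]
[ 0.66051215 -0.032888    0.01098089]
[0.63705751 0.09016944 0.0103772 ]
[0.67098023 0.0445373  0.01028052]
```

View pics/w2.png

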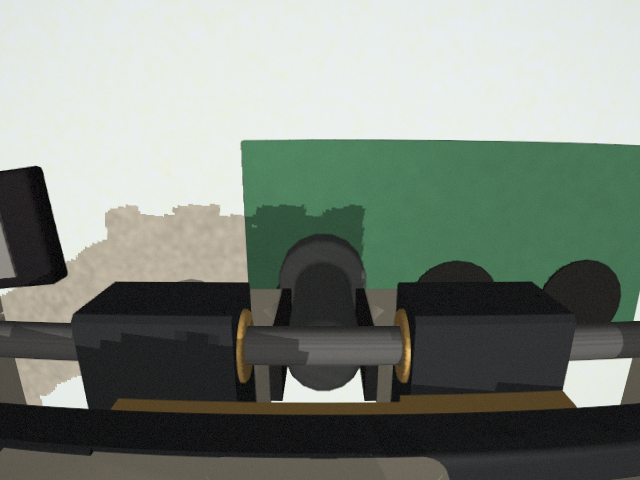

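The wrist view shows the punch held upright between the fingers at (320,310). It hangs over the green board, behind the +y end pad.

Call:
step_arm:
  xyz:
    - [0.012,0,0.15]
    - [0.012,0,0.28]
    - [0.012,0,0.38]
    - [0.012,0,0.43]
    - [0.012,0,0.445]
    - [0.012,0,0.45]
    - [0.012,0,0.455]
    - [0.012,0,0.46]
    - [0.012,0,0.46]
  yaw: [0,0,0,0,0,0,0,0,0]
  claw: [1,1,1,1,1,1,1,1,1]

```text
time_s: 5.7
tcp_pos: [0.615, 0.1691, 0.0797]
eef_rot: [-180.0, -0.1, 8.8]
contact_force: [0.6, -0.1, -3.4]
gripper_width: 0.0252
gripper_force: 35.0
```

Call:
step_arm:
  xyz:
    - [0,0,0.005]
    - [0,0,0.01]
    - [0,0,0.015]
    - [0,0,0.015]
  yaw: [0,0,0,0]
  claw: [1,1,1,1]

```text
time_s: 6.03
tcp_pos: [0.6149, 0.1689, 0.0767]
eef_rot: [-180.0, -0.1, 8.8]
contact_force: [-2.7, -0.1, 5.5]
gripper_width: 0.0251
gripper_force: 35.0
```

Call:
step_arm:
  xyz:
    - [0,0,0]
    - [0,0,0]
    - [0,0,0]
    - [0,0,0]
    - [0,0,0]
    - [0,0,-0.1]
    - [0,0,-0.25]
    - [0,0,-0.4]
    - [0,0,-0.55]
    - [0,0,-0.6]
    - [0,0,-0.6]
  yaw: [0,0,0,0,0,0,0,0,0,0,0]
  claw: [0,-0.3,-0.3,-0.3,-0.3,-0.3,-0.3,-0.3,-1,-1,-1]

```text
time_s: 6.95
tcp_pos: [0.6162, 0.1694, 0.1994]
eef_rot: [-179.9, -0.3, 8.8]
contact_force: [0.5, 0.0, 0.0]
gripper_width: 0.0716
gripper_force: 0.0
```

```bash
python3 - <<'E'
from h import *
st=status.get_state();print(st["tcp_pos"],st["gripper_width"],go(.4172,-.241,.2,st))
for n in("scene","side"):
    p,d=cams.capture(n);C=cloud(d,pose(n)).reshape(-1,3);P=C[d.ravel()>0]
    Q=P[(P[:,2]>.035)&(P[:,2]<.095)&(np.hypot(P[:,0]-.614,P[:,1]-.168)<.035)];print(n,len(Q),circ(Q,.013),Q[:,2].max())
    for lo,hi in((.035,.055),(.075,.095)): 
        q=Q[(Q[:,2]>lo)&(Q[:,2]<hi)];print(circ(q,.013))
E
```

```text
[0.61622015 0.16943894 0.19944359] 0.07161747602071991 [-1.298  1.875 -0.014]
scene 561 (array([0.61218885, 0.16827784]), np.float64(0.0006847068446938414)) 0.09489255251536188
(array([0.61173575, 0.16809323]), np.float64(0.0006526310290822594))
(array([0.61239319, 0.16845076]), np.float64(0.0006109418451502555))
side 463 (array([0.61111756, 0.16876216]), np.float64(0.000974693906793279)) 0.09498792636085152
(array([0.61105921, 0.16865889]), np.float64(0.0010379477679290836))
(array([0.61118485, 0.16881126]), np.float64(0.0008941470192994871))
```

The punch stands upright at (0.612, 0.168), 64 mm behind the pad centre. Next is the nest.

Call:
step_arm:
  xyz:
    - [-0.65,0.94,0]
    - [-0.65,0.94,0]
    - [-0.65,0.94,0]
    - [-0.65,0.94,0]
    - [-0.65,0.94,0]
    - [-0.65,0.94,0]
    - [-0.65,0.94,0]
    - [-0.65,0.94,0]
    - [-0.65,0.94,0]
    - [-0.65,0.94,0]
  yaw: [0,0,0,0,0,0,0,0,0,0]
  claw: [-1,-1,-1,-1,-1,-1,-1,-1,-1,-1]

```text
time_s: 7.88
tcp_pos: [0.515, -0.0364, 0.1948]
eef_rot: [180.0, 0.1, 8.8]
contact_force: [-0.6, 0.8, 0.2]
gripper_width: 0.0873
gripper_force: 0.0
```

Call:
step_arm:
  xyz:
    - [-0.65,0.94,0]
    - [-0.65,0.94,0]
    - [-0.65,0.94,0]
    - [-0.65,0.94,0]
    - [-0.65,0.94,0]
    - [-0.65,0.94,0]
    - [-0.65,0.94,0]
    - [-0.65,0.94,0]
    - [-0.65,0.94,0]
    - [-0.65,0.94,0]
    - [-0.65,0.94,0]
    - [-0.65,0.94,0]
  yaw: [0,0,0,0,0,0,0,0,0,0,0,0]
  claw: [-1,-1,-1,-1,-1,-1,-1,-1,-1,-1,-1,-1]

```text
time_s: 8.88
tcp_pos: [0.4156, -0.2418, 0.1955]
eef_rot: [-180.0, 0.0, 8.9]
contact_force: [-0.6, 0.4, 1.8]
gripper_width: 0.0877
gripper_force: 0.0
```

```bash
python3 - <<'E'
from h import *
p,d,cal,st=wcap("w3");print(st["tcp_pos"],st["joints"].round(1),go(.4172,-.241,.087,st))
P=cloud(d,cal).reshape(-1,3);P=P[(d.ravel()>0)]
Q=P[(np.hypot(P[:,0]-.4172,P[:,1]+.241)<.045)]
T=Q[(Q[:,2]>.097)&(Q[:,2]<.11)];print(len(T),(T.max(0)+T.min(0))/2,np.ptp(T,axis=0),circ(T,.0158))
E
```

```text
[ 0.41559782 -0.24179985  0.19549396] [ -6.7   4.2 -26.9  -0.  -58.9 105.6] [ 0.009 -0.003  0.542]
928 [ 0.41774741 -0.2406465   0.10093413] [0.03398806 0.03305804 0.00785993] (array([ 0.4181649 , -0.24056708]), np.float64(0.0008876431887881334))
```

View pics/w3.png

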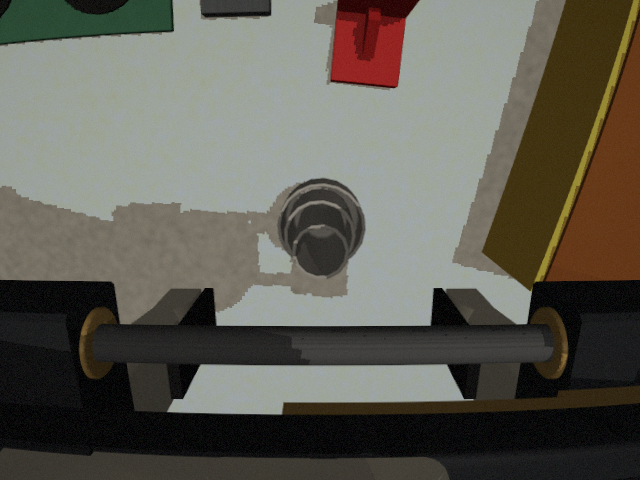

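The wrist view shows the three concentric rims at about (320,240). The yellow bin is to the right, and the red decoy and dark plate are ahead.

```bash
python3 - <<'E'
from h import *
d=np.load("scene0.npy");C=cloud(d,pose("scene"));p=cv2.imread("pics/scene0.png")
h=cv2.cvtColor(p,cv2.COLOR_BGR2HSV);m=(h[...,0]<35)&(h[...,1]>150)&(h[...,2]>60)&(np.arange(640)[None]<115)&(np.arange(480)[:,None]>160)&(d>0)
P=C[m];print(P.max(0),P.min(0))
for x in(.35,.4,.45,.5):
    q=P[abs(P[:,0]-x)<.02];print(x,len(q),q[:,1].max() if len(q) else 0,q[:,2].max() if len(q) else 0)
E
```

```text
[ 0.66877405 -0.37898663  0.09693671] [ 3.97574534e-01 -5.53400971e-01 -3.79525653e-04]
0.35 0 0 0
0.4 369 -0.37898663188989734 0.09641091313668293
0.45 1040 -0.38015286519065533 0.09656442959102768
0.5 927 -0.3851633138090366 0.09693670548393307
```

Call:
step_arm:
  xyz:
    - [0.012,-0.004,0.15]
    - [0.012,-0.004,0.3]
    - [0.012,-0.004,0.45]
    - [0.012,-0.004,0.54]
    - [0.012,-0.004,0.54]
    - [0.012,-0.004,0.54]
    - [0.012,-0.004,0.54]
    - [0.012,-0.004,0.54]
    - [0.012,-0.004,0.54]
    - [0.012,-0.004,0.54]
    - [0.012,-0.004,0.54]
    - [0.012,-0.004,0.54]
    - [0.012,-0.004,0.54]
    - [0.012,-0.004,0.54]
    - [0.012,-0.004,0.54]
    - [0.012,-0.004,0.54]
    - [0.012,-0.004,0.54]
  yaw: [0,0,0,0,0,0,0,0,0,0,0,0,0,0,0,0,0]
  claw: [-1,-1,-1,-1,-1,-1,1,1,1,1,1,1,1,1,1,1,1]
  grip_force: 15

```text
time_s: 10.35
tcp_pos: [0.4173, -0.2415, 0.0876]
eef_rot: [180.0, 0.0, 8.8]
contact_force: [0.2, -0.0, 0.4]
gripper_width: 0.0346
gripper_force: 15.0
```

Call:
step_arm:
  xyz:
    - [0,0,-0.04]
    - [0,0,-0.1]
    - [0,0,-0.2]
    - [0,0,-0.3]
    - [0,0,-0.4]
    - [0,0,-0.5]
    - [0,0,-0.6]
    - [0,0,-0.6]
    - [0,0,-0.6]
  yaw: [0,0,0,0,0,0,0,0,0]
  claw: [1,1,1,1,1,1,1,1,1]

```text
time_s: 11.1
tcp_pos: [0.4178, -0.2415, 0.2089]
eef_rot: [180.0, -0.2, 8.8]
contact_force: [0.3, -0.2, -1.5]
gripper_width: 0.0345
gripper_force: 15.0
```

```bash
python3 - <<'E'
from h import *
st=status.get_state();print(st["tcp_pos"],st["gripper_width"],st["contact_force"])
p,d=cams.capture("side");cv2.imwrite("pics/s4.png",cv2.resize(p[200:450,60:440],None,fx=2,fy=2))
im=cv2.imread("pics/scene0.png");print([im[y,x] for x,y in((275,268),(341,261),(300,300))])
cal=pose("scene");m=cv2.inRange(cv2.cvtColor(im,cv2.COLOR_BGR2GRAY),0,38);m[:232]=0;m[285:]=0;m[:,:248]=0;m[:,432:]=0
for c in cv2.findContours(m,0,cv2.CHAIN_APPROX_NONE)[0]:
    if cv2.contourArea(c)>400:
        P=toz(c.reshape(-1,2),.009,cal);print(c.reshape(-1,2).mean(0),least_squares(lambda q:np.hypot(P[:,0]-q[0],P[:,1]-q[1])-q[2],[*P[:,:2].mean(0),.036]).x)
print(go(.548,.158,.207,st))
E
```

```text
[ 0.41776634 -0.24145592  0.20893442] 0.03452847555104373 [ 0.323758   -0.21455333 -1.4986756 ]
[array([24, 29, 27], dtype=uint8), array([23, 28, 28], dtype=uint8), array([40, 58, 34], dtype=uint8)]
[274.68468468 267.74774775] [ 0.5835455  -0.0469242   0.03522692]
[340.07272727 260.42727273] [0.5676776  0.05638092 0.03534573]
[403.86915888 253.08411215] [0.55112182 0.15991249 0.03522108]
[ 0.949 -1.874  0.011]
```

View pics/s4.png

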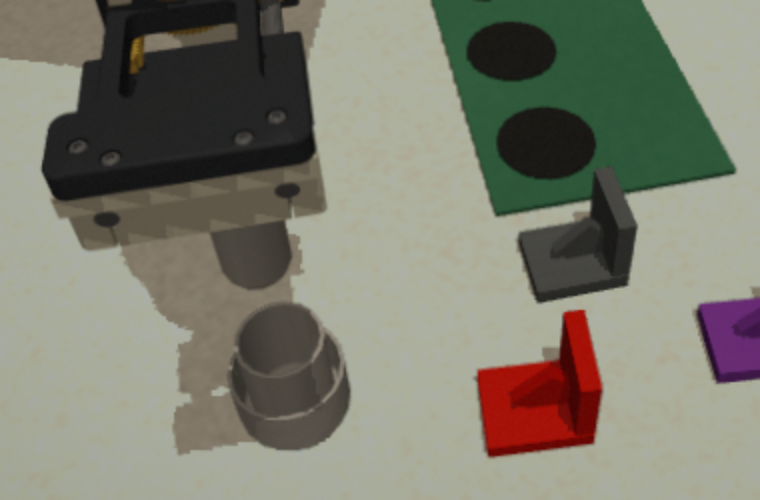

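The side view shows the narrow cup lifted clear, with the middle and wide cups left standing nested at (280,370).

Call:
step_arm:
  xyz:
    - [0.07,-0.13,0]
    - [0.16,-0.31,0]
    - [0.24,-0.47,0]
    - [0.32,-0.63,0]
    - [0.4,-0.79,0]
    - [0.48,-0.938,0]
    - [0.48,-0.938,0]
    - [0.48,-0.938,0]
    - [0.48,-0.938,0]
  yaw: [0,0,0,0,0,0,0,0,0]
  claw: [1,1,1,1,1,1,1,1,1]

```text
time_s: 11.9
tcp_pos: [0.4827, -0.0414, 0.2065]
eef_rot: [180.0, 0.1, 8.8]
contact_force: [0.1, -0.0, -0.2]
gripper_width: 0.0343
gripper_force: 15.0
```

Call:
step_arm:
  xyz:
    - [0.07,-0.13,0]
    - [0.16,-0.31,0]
    - [0.24,-0.47,0]
    - [0.32,-0.63,0]
    - [0.4,-0.79,0]
    - [0.48,-0.938,0]
    - [0.48,-0.938,0]
    - [0.48,-0.938,0]
    - [0.48,-0.938,0]
    - [0.48,-0.938,0]
  yaw: [0,0,0,0,0,0,0,0,0,0]
  claw: [1,1,1,1,1,1,1,1,1,1]

```text
time_s: 12.73
tcp_pos: [0.5492, 0.1571, 0.2073]
eef_rot: [180.0, 0.1, 8.7]
contact_force: [-0.7, -0.2, -1.2]
gripper_width: 0.0344
gripper_force: 15.0
```

```bash
python3 - <<'E'
from h import *
st=status.get_state();print(st["tcp_pos"],go(.55,.159,.0885,st))
p,d=cams.capture("scene");C=cloud(d,pose("scene")).reshape(-1,3);P=C[d.ravel()>0]
Q=P[(P[:,2]>.11)&(P[:,2]<.19)&(np.hypot(P[:,0]-.55,P[:,1]-.159)<.03)]
for a,b in((.125,.15),(.15,.18)):
  q=Q[(Q[:,2]>a)&(Q[:,2]<b)];print(len(q),circ(q,.017),q[:,2].min())
E
```

```text
[0.54922569 0.15709052 0.207288  ] [ 0.006 -0.009  0.594]
272 (array([0.54862019, 0.15754443]), np.float64(0.000980407968634825)) 0.1278598695420407
455 (array([0.54887404, 0.15718572]), np.float64(0.0007378371819008296)) 0.15014544722077694
```

Call:
step_arm:
  xyz:
    - [0.008,-0.006,0.15]
    - [0.008,-0.006,0.3]
    - [0.008,-0.006,0.43]
    - [0.008,-0.006,0.52]
    - [0.008,-0.006,0.56]
    - [0.008,-0.006,0.575]
    - [0.008,-0.006,0.585]
    - [0.008,-0.006,0.59]
    - [0.008,-0.006,0.59]
  yaw: [0,0,0,0,0,0,0,0,0]
  claw: [1,1,1,1,1,1,1,1,1]

```text
time_s: 13.53
tcp_pos: [0.5517, 0.1603, 0.0907]
eef_rot: [-180.0, -0.1, 8.8]
contact_force: [-0.6, -0.2, -1.7]
gripper_width: 0.0342
gripper_force: 15.0
```

Call:
step_arm:
  xyz:
    - [0,0,0.005]
    - [0,0,0.009]
    - [0,0,0.012]
    - [0,0,0.012]
  yaw: [0,0,0,0]
  claw: [1,1,1,1]

```text
time_s: 13.87
tcp_pos: [0.552, 0.1606, 0.0885]
eef_rot: [-180.0, -0.1, 8.8]
contact_force: [-1.4, -0.1, 6.0]
gripper_width: 0.0348
gripper_force: 15.0
```

Call:
step_arm:
  xyz:
    - [0,0,0]
    - [0,0,0]
    - [0,0,0]
    - [0,0,0]
    - [0,0,0]
    - [0,0,-0.1]
    - [0,0,-0.25]
    - [0,0,-0.4]
    - [0,0,-0.55]
    - [0,0,-0.55]
    - [0,0,-0.55]
  yaw: [0,0,0,0,0,0,0,0,0,0,0]
  claw: [-0.1,-0.3,-0.3,-0.3,-0.3,-0.3,-0.3,-0.3,-0.3,-0.3,-1]

```text
time_s: 14.78
tcp_pos: [0.552, 0.1607, 0.1992]
eef_rot: [-179.9, -0.2, 8.8]
contact_force: [0.4, 0.8, -1.5]
gripper_width: 0.0596
gripper_force: 0.0
```

Call:
step_arm:
  xyz:
    - [-0.48,0.938,0]
    - [-0.48,0.938,0]
    - [-0.48,0.938,0]
    - [-0.48,0.938,0]
    - [-0.48,0.938,0]
    - [-0.48,0.938,0]
    - [-0.48,0.938,0]
    - [-0.48,0.938,0]
    - [-0.48,0.938,0]
  yaw: [0,0,0,0,0,0,0,0,0]
  claw: [-1,-1,-1,-1,-1,-1,-1,-1,-1]

```text
time_s: 15.53
tcp_pos: [0.4851, -0.0393, 0.1966]
eef_rot: [180.0, 0.0, 8.8]
contact_force: [0.5, 0.1, -0.4]
gripper_width: 0.0877
gripper_force: 0.0
```

Call:
step_arm:
  xyz:
    - [-0.49,0.945,0]
    - [-0.49,0.945,0]
    - [-0.49,0.945,0]
    - [-0.49,0.945,0]
    - [-0.49,0.945,0]
    - [-0.49,0.945,0]
    - [-0.49,0.945,0]
    - [-0.49,0.945,0]
    - [-0.49,0.945,0]
    - [-0.49,0.945,0]
  yaw: [0,0,0,0,0,0,0,0,0,0]
  claw: [-1,-1,-1,-1,-1,-1,-1,-1,-1,-1]

```text
time_s: 16.37
tcp_pos: [0.4177, -0.2404, 0.197]
eef_rot: [-180.0, 0.0, 8.9]
contact_force: [0.5, -0.5, 0.2]
gripper_width: 0.0874
gripper_force: 0.0
```

```bash
python3 - <<'E'
from h import *
p,d,cal,st=wcap("w5")
P=cloud(d,cal).reshape(-1,3);P=P[(d.ravel()>0)]
Q=P[(np.hypot(P[:,0]-.4172,P[:,1]+.241)<.045)]
T=Q[(Q[:,2]>.062)&(Q[:,2]<.075)];m=(T.max(0)+T.min(0))/2;print(len(T),m,np.ptp(T,axis=0),circ(T,.0228));c=circ(T,.0228)[0]
T=Q[(Q[:,2]>.037)&(Q[:,2]<.043)];print((T.max(0)+T.min(0))/2,circ(T,.0315))
print(st["tcp_pos"],go(*m[:2],.058,st),go(*c,.058,st))
for n in("scene","side"):
    p,d=cams.capture(n);C=cloud(d,pose(n)).reshape(-1,3);P=C[d.ravel()>0]
    Q=P[(P[:,2]>.015)&(P[:,2]<.1)&(np.hypot(P[:,0]-.55,P[:,1]-.159)<.03)];print(n,len(Q),circ(Q,.017),Q[:,2].max())
    Q=P[(P[:,2]>.015)&(P[:,2]<.05)&(np.hypot(P[:,0]-.5275,P[:,1]-.26)<.04)];print(n,'jar',circ(Q,.026))
E
```

```text
963 [ 0.4185787  -0.23966252  0.06546334] [0.04745158 0.04763648 0.00687376] (array([ 0.41890901, -0.23967316]), np.float64(0.0008955416055174168))
[ 0.41943637 -0.24069806  0.03999494] (array([ 0.4179815 , -0.24077825]), np.float64(0.004823174216043813))
[ 0.41771677 -0.24043032  0.19704003] [ 0.005 -0.003  0.695] [ 0.007 -0.003  0.695]
scene 988 (array([0.55173367, 0.16093691]), np.float64(0.0012745447271641619)) 0.099973462078489
scene jar (array([0.52685541, 0.25960363]), np.float64(0.0021109221112821123))
side 966 (array([0.55017916, 0.16124274]), np.float64(0.0013022883297389015)) 0.0998666400500765
side jar (array([0.50816256, 0.21758061]), np.float64(0.004996357835989005))
```

Call:
step_arm:
  xyz:
    - [0.006,-0.003,0.15]
    - [0.006,-0.003,0.3]
    - [0.006,-0.003,0.45]
    - [0.006,-0.003,0.6]
    - [0.006,-0.003,0.67]
    - [0.006,-0.003,0.69]
    - [0.006,-0.003,0.69]
    - [0.006,-0.003,0.69]
    - [0.006,-0.003,0.69]
    - [0.006,-0.003,0.69]
    - [0.006,-0.003,0.69]
    - [0.006,-0.003,0.69]
    - [0.006,-0.003,0.69]
    - [0.006,-0.003,0.69]
    - [0.006,-0.003,0.69]
    - [0.006,-0.003,0.69]
    - [0.006,-0.003,0.69]
  yaw: [0,0,0,0,0,0,0,0,0,0,0,0,0,0,0,0,0]
  claw: [-1,-1,-1,-1,-1,-1,-1,1,1,1,1,1,1,1,1,1,1]
  grip_force: 15

```text
time_s: 17.93
tcp_pos: [0.4182, -0.2409, 0.0594]
eef_rot: [180.0, -0.0, 8.8]
contact_force: [-0.7, 1.8, 4.7]
gripper_width: 0.0484
gripper_force: 15.0
```

Call:
step_arm:
  xyz:
    - [0,0,-0.03]
    - [0,0,-0.1]
    - [0,0,-0.2]
    - [0,0,-0.3]
    - [0,0,-0.4]
    - [0,0,-0.5]
    - [0,0,-0.6]
    - [0,0,-0.6]
    - [0,0,-0.6]
  yaw: [0,0,0,0,0,0,0,0,0]
  claw: [1,1,1,1,1,1,1,1,1]

```text
time_s: 18.68
tcp_pos: [0.4183, -0.2409, 0.1801]
eef_rot: [180.0, -0.1, 8.8]
contact_force: [-0.4, -0.7, -1.3]
gripper_width: 0.0483
gripper_force: 15.0
```

```bash
python3 - <<'E'
from h import *
st=status.get_state();print(st["tcp_pos"],go(.5663,.0555,.18,st))
p,d=cams.capture("side");cv2.imwrite("pics/s6.png",p[200:450,60:440])
E
```

```text
[ 0.41832962 -0.24094784  0.18013651] [ 0.957 -1.352  0.002]
```

View pics/s6.png

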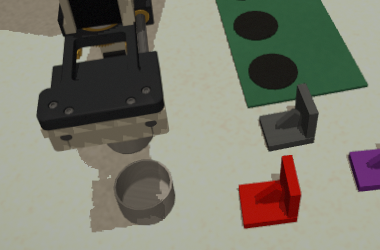

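The middle cup is in the gripper, and the wide cup stands alone at (145,190) in the crop.

Call:
step_arm:
  xyz:
    - [0.09,-0.12,0]
    - [0.2,-0.28,0]
    - [0.3,-0.42,0]
    - [0.4,-0.56,0]
    - [0.48,-0.676,0]
    - [0.48,-0.676,0]
    - [0.48,-0.676,0]
  yaw: [0,0,0,0,0,0,0]
  claw: [1,1,1,1,1,1,1]

```text
time_s: 19.32
tcp_pos: [0.4919, -0.0914, 0.1777]
eef_rot: [-180.0, 0.2, 8.9]
contact_force: [-1.1, -0.7, -1.1]
gripper_width: 0.0481
gripper_force: 15.0
```

Call:
step_arm:
  xyz:
    - [0.09,-0.12,0]
    - [0.2,-0.28,0]
    - [0.3,-0.42,0]
    - [0.4,-0.56,0]
    - [0.477,-0.676,0]
    - [0.477,-0.676,0]
    - [0.477,-0.676,0]
    - [0.477,-0.676,0]
  yaw: [0,0,0,0,0,0,0,0]
  claw: [1,1,1,1,1,1,1,1]

```text
time_s: 19.98
tcp_pos: [0.5649, 0.0545, 0.1781]
eef_rot: [180.0, 0.1, 8.8]
contact_force: [-0.3, -0.0, -1.6]
gripper_width: 0.0484
gripper_force: 15.0
```

```bash
python3 - <<'E'
from h import *
st=status.get_state();print(st["tcp_pos"],go(.5663,.0555,.0645,st))
p,d=cams.capture("scene");C=cloud(d,pose("scene")).reshape(-1,3);P=C[d.ravel()>0]
q=P[(P[:,2]>.131)&(P[:,2]<.165)&(np.hypot(P[:,0]-.566,P[:,1]-.0555)<.04)];print(len(q),circ(q,.024),q.min(0))
E
```

```text
[0.56485974 0.05449877 0.17813852] [ 0.009 -0.004  0.568]
764 (array([0.5646974 , 0.05397441]), np.float64(0.0011785498095443832)) [0.54189166 0.02133905 0.13101191]
```

Call:
step_arm:
  xyz:
    - [0.008,-0.003,0.15]
    - [0.008,-0.003,0.3]
    - [0.008,-0.003,0.42]
    - [0.008,-0.003,0.51]
    - [0.008,-0.003,0.54]
    - [0.008,-0.003,0.555]
    - [0.008,-0.003,0.563]
    - [0.008,-0.003,0.568]
    - [0.008,-0.003,0.568]
  yaw: [0,0,0,0,0,0,0,0,0]
  claw: [1,1,1,1,1,1,1,1,1]

```text
time_s: 20.78
tcp_pos: [0.5679, 0.0564, 0.0666]
eef_rot: [-180.0, -0.1, 8.8]
contact_force: [-0.3, 0.1, -0.4]
gripper_width: 0.0481
gripper_force: 15.0
```

Call:
step_arm:
  xyz:
    - [-0.003,0,0.005]
    - [-0.003,0,0.009]
    - [-0.003,0,0.012]
    - [-0.003,0,0.012]
  yaw: [0,0,0,0]
  claw: [1,1,1,1]

```text
time_s: 21.12
tcp_pos: [0.5674, 0.0566, 0.0644]
eef_rot: [-180.0, -0.1, 8.8]
contact_force: [-1.8, 0.1, 7.2]
gripper_width: 0.0481
gripper_force: 15.0
```

Call:
step_arm:
  xyz:
    - [0,0,0]
    - [0,0,0]
    - [0,0,0]
    - [0,0,0]
    - [0,0,0]
    - [0,0,-0.1]
    - [0,0,-0.25]
    - [0,0,-0.4]
    - [0,0,-0.55]
    - [0,0,-0.6]
    - [0,0,-0.6]
  yaw: [0,0,0,0,0,0,0,0,0,0,0]
  claw: [-0.3,-0.5,-0.5,-0.5,-0.5,-0.5,-0.5,-0.5,-0.5,-0.5,-1]

```text
time_s: 22.03
tcp_pos: [0.5685, 0.0568, 0.1866]
eef_rot: [-179.9, -0.3, 8.8]
contact_force: [0.2, 0.1, -0.8]
gripper_width: 0.069
gripper_force: 0.0
```

Call:
step_arm:
  xyz:
    - [-0.483,0.676,0]
    - [-0.483,0.676,0]
    - [-0.483,0.676,0]
    - [-0.483,0.676,0]
    - [-0.483,0.676,0]
    - [-0.483,0.676,0]
    - [-0.483,0.676,0]
  yaw: [0,0,0,0,0,0,0]
  claw: [-1,-1,-1,-1,-1,-1,-1]

```text
time_s: 22.62
tcp_pos: [0.4918, -0.0923, 0.1826]
eef_rot: [-180.0, 0.0, 8.7]
contact_force: [0.4, 1.3, 0.1]
gripper_width: 0.0877
gripper_force: 0.0
```

Call:
step_arm:
  xyz:
    - [-0.483,0.676,0]
    - [-0.483,0.676,0]
    - [-0.483,0.676,0]
    - [-0.483,0.676,0]
    - [-0.483,0.676,0]
    - [-0.483,0.676,0]
    - [-0.483,0.676,0]
    - [-0.483,0.676,0]
  yaw: [0,0,0,0,0,0,0,0]
  claw: [-1,-1,-1,-1,-1,-1,-1,-1]

```text
time_s: 23.28
tcp_pos: [0.4181, -0.2394, 0.1829]
eef_rot: [-180.0, 0.0, 8.9]
contact_force: [0.0, 0.2, 0.1]
gripper_width: 0.0878
gripper_force: 0.0
```

```bash
python3 - <<'E'
from h import *
p,d,cal,st=wcap("w7")
P=cloud(d,cal).reshape(-1,3);P=P[(d.ravel()>0)]
Q=P[(np.hypot(P[:,0]-.4172,P[:,1]+.241)<.05)]
T=Q[(Q[:,2]>.036)&(Q[:,2]<.048)];m=(T.max(0)+T.min(0))/2;c=circ(T,.0308);print(len(T),m,np.ptp(T,axis=0),c)
print(st["tcp_pos"],go(*m[:2],.028,st))
for n in("scene","side"):
    p,d=cams.capture(n);C=cloud(d,pose(n)).reshape(-1,3);P=C[d.ravel()>0]
    Q=P[(P[:,2]>.016)&(P[:,2]<.07)&(np.hypot(P[:,0]-.5663,P[:,1]-.0555)<.04)];print(n,len(Q),circ(Q,.024),Q[:,2].max())
    Q=P[(P[:,2]>.015)&(P[:,2]<.039)&(np.hypot(P[:,0]-.418,P[:,1]+.241)<.045)];print(n,len(Q),circ(Q,.032),(Q.max(0)+Q.min(0))/2)
E
```

```text
1194 [ 0.41824109 -0.24084974  0.03949945] [0.0635704  0.06324024 0.00689106] (array([ 0.4187965 , -0.24078544]), np.float64(0.0008890439347920645))
[ 0.41807466 -0.23942103  0.18290599] [-0.     0.007  0.775]
scene 1222 (array([0.5679444 , 0.05611284]), np.float64(0.0015825427963526736)) 0.06996496255168488
scene 752 (array([ 0.41919749, -0.24101995]), np.float64(0.001785551277124385)) [ 0.41863657 -0.24022861  0.02698065]
side 1260 (array([0.56585166, 0.05593337]), np.float64(0.0016217733393532124)) 0.0699884587924759
side 1426 (array([ 0.41717008, -0.24157387]), np.float64(0.0016904521153186353)) [ 0.41677652 -0.24083244  0.02703024]
```

Call:
step_arm:
  xyz:
    - [0.002,0.007,0.15]
    - [0.002,0.007,0.3]
    - [0.002,0.007,0.45]
    - [0.002,0.007,0.6]
    - [0.002,0.007,0.72]
    - [0.002,0.007,0.765]
    - [0.002,0.007,0.765]
    - [0.002,0.007,0.765]
    - [0.002,0.007,0.765]
    - [0.002,0.007,0.765]
    - [0.002,0.007,0.765]
    - [0.002,0.007,0.765]
    - [0.002,0.007,0.765]
    - [0.002,0.007,0.765]
    - [0.002,0.007,0.765]
    - [0.002,0.007,0.765]
  yaw: [0,0,0,0,0,0,0,0,0,0,0,0,0,0,0,0]
  claw: [-1,-1,-1,-1,-1,-1,-1,-1,1,1,1,1,1,1,1,1]
  grip_force: 15

```text
time_s: 24.77
tcp_pos: [0.4183, -0.2418, 0.0311]
eef_rot: [180.0, -0.1, 8.8]
contact_force: [-1.2, 1.9, 6.9]
gripper_width: 0.0646
gripper_force: 15.0
```

Call:
step_arm:
  xyz:
    - [0,0,-0.03]
    - [0,0,-0.1]
    - [0,0,-0.2]
    - [0,0,-0.3]
    - [0,0,-0.4]
    - [0,0,-0.5]
    - [0,0,-0.6]
    - [0,0,-0.6]
    - [0,0,-0.6]
  yaw: [0,0,0,0,0,0,0,0,0]
  claw: [1,1,1,1,1,1,1,1,1]

```text
time_s: 25.52
tcp_pos: [0.4182, -0.2418, 0.1514]
eef_rot: [180.0, -0.2, 8.8]
contact_force: [0.6, -0.8, -1.3]
gripper_width: 0.0646
gripper_force: 15.0
```

```bash
python3 - <<'E'
from h import *
st=status.get_state();print(st["tcp_pos"],st["gripper_force"],go(.5823,-.0478,.15,st))
E
```

```text
[ 0.41816098 -0.24184893  0.15141954] 14.999545169994235 [ 0.959 -0.834  0.009]
```

Call:
step_arm:
  xyz:
    - [0.1,-0.09,0]
    - [0.25,-0.22,0]
    - [0.4,-0.35,0]
    - [0.55,-0.48,0]
    - [0.7,-0.61,0]
    - [0.85,-0.74,0]
    - [0.958,-0.833,0]
    - [0.958,-0.833,0]
    - [0.958,-0.833,0]
    - [0.958,-0.833,0]
  yaw: [0,0,0,0,0,0,0,0,0,0]
  claw: [1,1,1,1,1,1,1,1,1,1]

```text
time_s: 26.35
tcp_pos: [0.5805, -0.0479, 0.1488]
eef_rot: [-180.0, 0.2, 8.8]
contact_force: [0.3, -0.9, -1.7]
gripper_width: 0.0648
gripper_force: 15.0
```

```bash
python3 - <<'E'
from h import *
st=status.get_state();print(st["tcp_pos"],go(.5823,-.0478,.0405,st))
p,d=cams.capture("scene");C=cloud(d,pose("scene")).reshape(-1,3);P=C[d.ravel()>0]
q=P[(P[:,2]>.126)&(P[:,2]<.15)&(np.hypot(P[:,0]-.5823,P[:,1]+.0478)<.045)];print(len(q),circ(q,.032),q.min(0))
E
```

```text
[ 0.58050948 -0.04793024  0.14877716] [0.01  0.001 0.541]
1312 (array([ 0.58147164, -0.04846258]), np.float64(0.0029894583083064576)) [ 0.5486275  -0.08917486  0.12600037]
```

Call:
step_arm:
  xyz:
    - [0.003,0,0.15]
    - [0.003,0,0.3]
    - [0.003,0,0.4]
    - [0.003,0,0.48]
    - [0.003,0,0.515]
    - [0.003,0,0.53]
    - [0.003,0,0.538]
    - [0.003,0,0.543]
    - [0.003,0,0.543]
  yaw: [0,0,0,0,0,0,0,0,0]
  claw: [1,1,1,1,1,1,1,1,1]

```text
time_s: 27.15
tcp_pos: [0.5828, -0.0478, 0.0425]
eef_rot: [-180.0, -0.1, 8.8]
contact_force: [0.5, -0.1, -1.3]
gripper_width: 0.0647
gripper_force: 15.0
```

Call:
step_arm:
  xyz:
    - [0,0,0.005]
    - [0,0,0.009]
    - [0,0,0.012]
    - [0,0,0.012]
  yaw: [0,0,0,0]
  claw: [1,1,1,1]

```text
time_s: 27.48
tcp_pos: [0.5826, -0.0476, 0.0401]
eef_rot: [180.0, -0.1, 8.8]
contact_force: [-2.4, 0.1, 4.8]
gripper_width: 0.0645
gripper_force: 15.0
```

Contact made. I'll release, rise and back away.

Call:
step_arm:
  xyz:
    - [0,0,0]
    - [0,0,0]
    - [0,0,0]
    - [0,0,0]
    - [0,0,0]
    - [0,0,0]
    - [0,0,-0.1]
    - [0,0,-0.25]
    - [0,0,-0.4]
    - [0,0,-0.55]
    - [0,0,-0.7]
    - [-0.2,0,-0.8]
    - [-0.4,0.1,-0.8]
    - [-0.6,0.3,-0.8]
    - [-0.7,0.5,-0.8]
    - [-0.7,0.5,-0.8]
    - [-0.7,0.5,-0.8]
  yaw: [0,0,0,0,0,0,0,0,0,0,0,0,0,0,0,0,0]
  claw: [-0.6,-0.75,-0.75,-0.75,-0.75,-0.75,-0.75,-0.75,-0.75,-0.75,-0.75,-0.75,-0.75,-0.75,-0.75,-0.75,-0.75]

```text
time_s: 28.9
tcp_pos: [0.4569, -0.1706, 0.1995]
eef_rot: [180.0, -0.0, 8.6]
contact_force: [0.2, 0.5, -0.3]
gripper_width: 0.077
gripper_force: 0.0
```

```bash
python3 - <<'E'
from h import *
pads=dict(R=(.5823,-.0478,.032,.016,.045),M=(.5663,.0555,.024,.016,.07),L=(.55,.159,.017,.016,.1),punch=(.612,.168,.013,.035,.1),jar=(.527,.2595,.026,.012,.04))
for n in("scene","side"):
    p,d=cams.capture(n);cv2.imwrite(f"pics/{n}9.png",p);C=cloud(d,pose(n)).reshape(-1,3);P=C[d.ravel()>0]
    for k,(x,y,r,a,b) in pads.items():
        Q=P[(P[:,2]>a)&(P[:,2]<b)&(np.hypot(P[:,0]-x,P[:,1]-y)<r+.015)]
        print(n,k,len(Q),(circ(Q,r)[0]-(x,y)).round(4),Q[:,2].max().round(4))
E
```

```text
scene R 1070 [ 0.0014 -0.0006] 0.045
scene M 1219 [0.0016 0.0007] 0.07
scene L 974 [0.0018 0.002 ] 0.1
scene punch 662 [0.0001 0.0002] 0.1
scene jar 496 [ 0.0004 -0.0001] 0.04
side R 1264 [-0.0016 -0.0018] 0.045
side M 1250 [-0.0004  0.0004] 0.07
side L 941 [0.0002 0.0022] 0.1
side punch 541 [-0.0007  0.0008] 0.0999
side jar 264 [0.0013 0.0009] 0.04
```

View pics/scene9.png

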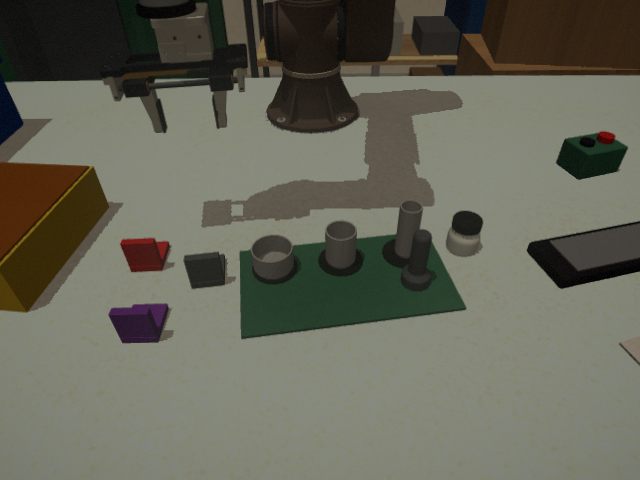

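The three cups stand on their pads at (272,257), (341,245) and (409,230), each within about 3 mm of centre. The punch stands behind the narrowest cup at (418,262), the jar has not moved, and the arm is clear.

```bash
python3 -c "
from plant import job
print(job.close_job())"
```

```text
the job is handed in; nothing more can be done
None
```

The job is handed in: my last camera check put each cup upright within about 3 mm of its pad centre in the right order, the punch standing 64 mm behind the narrowest cup's pad centre, and the jar unmoved; the judge's result was not shown.

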